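Slide a board carrier under the leaf spring of a test fixture

ROBOT

A 6-joint arm with a two-finger parallel gripper is mounted at the origin on the work surface. World frame = base frame: x ahead of the robot, y to its left, z up, the work surface at z = 0. Lengths are in m, angles in rad, forces in N, time in s.
With the tool pointing down it reaches from about 0.375 to 0.9 m from the base axis. Payload 3.1 kg.
Tool frame: the origin (TCP) lies at the very end of the fingers, on their centre line; the grasp point (between the pads) lies 19 mm behind it; z points along the fingers, x is the direction in which the jaws open and shut, and the axes are right-handed (so a half turn about z gives the same grasp; the last joint's range is limited). The gripper opens to 87 mm and grips with 3 to 60 N. Pads are 19 mm wide; open, the fingers measure 117 mm over their backs; the gripper's body (75 mm by 190 mm) begins 51 mm behind the grasp point.
Start: joints at [-1.315, 0.527, 1.433, -0, 1.181, -0.178], TCP at [0.263, -0.567, 0.223] pointing down, gripper open.
Joint ranges: [-3.08, 3.08], [-0.75, 2.2], [0.22, 2.44], [-1.43, 4.57], [0, 2.65], [-2.85, 2.85]. Speed limits (rad/s): [2.79, 2.79, 3.14, 3.14, 3.14, 3.14].

INTERFACE

Orientations are given as a unit quaternion [x, y, z, w].
In Python, from rig import robot gives the robot as it stands. The module is installed in compiled form; this text tells all that it offers.
- The arm moves only by the shell command python3 -m creep 'ROWS' [OPENING] [FORCE]. ROWS is a JSON object of lists of equal length, an entry for each row: "dp": the shift along the tool's x, y, z in cm, a list of three; "turn": the turn, a rotation vector about the tool's x, y, z in degrees, a list of three. In form: {"dp": [[x, y, z], ...], "turn": [[wx, wy, wz], ...]}. A call has 1 to 20 rows; each row shifts and turns the commanded pose from where the row before left it, along the tool's axes as they then stand; what a row does not reach is not made up. A row lasts 1/10 s, in which the tool goes at most 50 mm and 8.59 degrees, less where a joint would pass 70% of its speed; a pose out of reach is approached as far as the arm can. A call is refused whole if a number of a shift passes 5 or a number of a turn 8.59, either way. A call with a gripper value outside its range is refused whole. OPENING is the gripper command: -1 is fully open, 1 is shut, values between are in proportion, set as the call begins (- or left out, the last holds). The fingers move at their own pace and stop on an object; FORCE is the grip in N (left out, the last holds). Time passes only in rows, so rows that do not move let the fingers close. It gives the time, the measured TCP pose, the force and the opening at its end, in the units of the state.
- robot.get_obs(): the state, without advancing time (a new reading comes with each control period).
- robot.camera(name): name is "scene" or "top" or "wrist"; returns the picture (420x560x3 uint8, red, green, blue); there is no depth.
- robot.calibration(name): a dict with "fx", "fy", "cx", "cy" (pixels), "dist_coeffs" ([k1, k2, p1, p2, k3] as OpenCV has them; the pictures are not rectified), "rvec" (rotation vector, rad) and "tvec" (3), from world to camera coordinates, as OpenCV has them. Camera axes: x right, y down, z forward; pixel columns grow to the right and rows downward; lengths in m; the calibration is good to about 2 mm. A picture is of the moment at which its call begins: read the wrist's pose just before it. calibration takes no time and is no camera call; for the wrist camera it gives the pose at the moment of the call.
- robot.hand_in(): hands the job in, once; it reports no verdict.
Trained networks look in the newest picture that a camera, given by its name, has taken for a name from the list of things; names that differ only in an ending like _2 or _b are one class to them, and where a whole thing is asked for, a point or a joint stands for the part that bears it (a point fixed in the world has none). Each returns a list of dicts, best first, with "confidence" (0 to 1); they miss things now and then, are a little off and sometimes report something else, mostly with a low value. They report only what shows in the picture. A call takes as long as a camera call.
- robot.masks_of(name, camera): "pixels" (420x560 bool, what is visible of it).
- robot.tip_of(name, camera): "point" ([x, y, z] in m, in the coordinates of the camera as it stood for that picture, good to about 4 mm: a listed point, or the origin of a listed thing).
The state is a dict: "time": time; "q": joint angles; "joint_velocities": joint speeds; "joint_torque": joint torques, N m; "position": TCP position; "tool_rot": TCP orientation; "ft_force": force on the tool from outside, world axes, zero at the start; "moment": the same for the moment, N m; "grip_width": finger opening in m.
Only numpy, scipy, OpenCV 4.12 (cv2) and the standard library are available. Lean on these libraries where they do the work, as an engineer would, in place of code of your own. Each camera call takes 0.05 s, during which the arm holds its last target.

TASK

On the bench, load the circuit-board carrier into the test fixture: with the closed fingertips press the carrier's tail down hard against the sprung bed and, keeping it pressed, slide it forward so that its nose passes under the gate bar and the leaf spring, fully home against the end stop; then let go, leaving it held there under the bar. Only press and push the carrier, never pick it up, and leave the other things on the bench where they are.

Things in the scene. Friction and masses are not known exactly. Their poses are not given: they have to be found in the camera images.
- fixture: Aluminium test fixture fixed to the bench, all sizes in mm. Origin on the bench, on the channel's centre line; +x is the way the carrier slides, z up. Base x = -180 to 110, 100 wide. Two rails, inner faces y = -33.5 and 33.5, 10 thick, top z = 31, x = -180 to 105. Between them the white slippery sprung bed, x = -176 to 86, top z = 24 when up
- gate (a point): Middle of the lower front edge of the dark steel gate bar that bridges the rails: fixture x = 30, z = 39. The nose goes under it. The bar runs x = 30 to 42, 87 wide, underside z = 39, top z = 53; nothing on the fixture is higher than about z = 57
- stop (a point): Point on the face of the black end stop that closes the channel: fixture x = 90, y = 0, z = 34; the stop's top is at z = 46. The nose must come to rest against this face
- bed (a joint): How far the sprung bed is pressed down, 0 (up) to 0.010 m (bottom); it stays level and pushes up with 8 N at 0, 12.5 N at 0.005, 17 N at 0.010. The carrier's top is at fixture z = 44 with the bed up, so more than 0.005 is needed to pass under the bar; 0.008 is good. When let go under the bar, bed and carrier rise to about 0.005 and the bar holds them
- leaf (a joint): How far the steel leaf spring is lifted, rad, 0 when hanging free. It is 40 wide, hinged behind the gate bar at fixture x = 40, z = 43, and slopes down along +x to a tip at x = 73, z = 27. The nose lifts it; it then rubs on the carrier's top with about 3 to 6 N
- carrier: Loose grey plastic carrier with a circuit board on it, 170 long (x) x 64 wide x 20 thick, about 250 g, lying on the bed between the rails, nose (+x end) 5 to 30 short of the bar. Origin: centre of its underside; x along the fixture's x, z up. Electronic parts up to z = 25 lie on it from x = -33 to 20; ahead of that is a smooth tongue with brass strips that goes under bar and leaf
- ledge (a point): Middle of the flat tail ledge's top face, carrier x = -65, z = 20: press here. The ledge runs from x = -85 (tail end) to -45, full width; in front of it stands a cross ridge, x = -45 to -37, 56 wide, top z = 34, for the fingers to push against
- nose (a point): Middle of the nose's upper edge, carrier x = 85, z = 20
- heatsink: loose finned aluminium heat sink, 44 x 44 x 28 high; origin: centre of its underside. Leave it alone
- jar: loose clear plastic jar with a white lid, 44 diameter, 58 high; origin: centre of its underside. Leave it alone
- spool: loose flanged metal spool standing on end, 48 diameter, 32 high; origin: centre of its underside. Leave it alone
- spareboard: loose small green circuit board on brass feet, 70 x 46 x 12 high, lying on the table, not part of the job; origin: centre of its underside. Leave it alone
- fan: loose square black cooling fan lying flat, 80 x 80 x 25 high; origin: centre of its underside. Leave it alone
- screwdriver: loose screwdriver lying on the table, 170 long; origin: on the table under it. Leave it alone
- spraycan: loose white spray can standing up, 54 diameter, 170 high; origin: centre of its underside. Leave it alone

How it is judged:
On the way, in this order (a step that is already met when the one before it is completed fails the run):
1. the carrier is pressed down on the sprung bed by the fingers before it goes in (value of joint bed above 0.004 m and x of nose in the frame of fixture below 0.034 m and contact force between the fingers and carrier above 2 N), for 0.05 s.
2. the carrier's nose has gone under the bar and lifts the leaf spring (x of nose in the frame of fixture above 0.06 m and value of joint leaf above 0.06 rad and z of nose in the frame of fixture below 0.041 m), for 0.05 s.
At the end, for the whole second after the job is handed in: The carrier lies at rest and level in the channel, its nose within 4.5 mm of the end stop, held down under the gate bar (bed at least 3 mm down) with the leaf spring lifted and resting on it, and the robot has let go (x of nose in the frame of fixture above 0.0855 m and value of joint bed above 0.003 m and value of joint leaf above 0.06 rad and z of nose in the frame of fixture below 0.041 m and angle between the x axis of carrier and the x axis of fixture, either way round below 0.05 rad and angle between carrier's own z axis and vertical below 0.05 rad and linear speed of carrier below 0.01 m/s); the robot touches nothing.
It fails at once if the carrier is lifted (origin more than 10 mm above where it lies on the bed) (z of carrier in the frame of fixture above 0.034 m).
It fails at once if the carrier is tipped (more than 0.2 rad) (angle between carrier's own z axis and vertical above 0.2 rad).
It fails at once if another thing on the bench is moved by more than 20 mm (distance of any of heatsink, jar, spool, spareboard, fan, screwdriver, spraycan from where it was at the start of the episode above 0.02 m).
It also fails if it takes over 32 s, if anything falls off the work surface, if the arm or the gripper's body presses on something with over 40 N, if the wrist force passes 120 N, or if a joint passes its speed limit or range.

## Working session

There is one attempt and no reset: what is moved stays moved. The work goes in short steps, Python scripts to look and compute and a shell command to move; the robot and the scene stay as the last step left them, time stands still between calls to the robot, and variables do not carry over. Pictures are saved under pics/ and viewed, and the job is handed in when it is done.

```bash
mkdir -p pics
cat > h.py <<'E'
import numpy as np, cv2
from rig import robot
from scipy.spatial.transform import Rotation as R
def w(cam,p):
    c=robot.calibration(cam); M=R.from_rotvec(np.ravel(c['rvec'])).as_matrix()
    return M.T@(np.array(p)-np.ravel(c['tvec']))
def save(im,n): cv2.imwrite('pics/'+n,im[:,:,::-1])
E
python3 - <<'E'
from h import *
o=robot.get_obs(); print(o['time'],o['position'],o['tool_rot'],o['grip_width'],o['ft_force'])
for cam in ['top','scene']:
    save(robot.camera(cam),cam+'0.png')
    for n in ['fixture','gate','stop','carrier','ledge','nose']:
        for d in robot.tip_of(n,cam)[:2]: print(cam,n,round(d['confidence'],2),w(cam,d['point']).round(4))
print(robot.get_obs()['time'])
E
```

```text
0.0 [ 0.26252059 -0.56639609  0.22158098] [ 8.42703548e-01 -5.38376802e-01 -7.94091467e-04 -7.20122437e-04] 0.08704976049526883 [-0.29082547  0.26488837  0.4792915 ]
top fixture 0.66 [ 0.6016 -0.1306 -0.0042]
top fixture 0.25 [ 0.482 -0.216 -0.002]
top gate 0.66 [ 0.6329 -0.1365  0.0398]
top stop 0.56 [ 0.689  -0.1541  0.0335]
top carrier 0.83 [ 0.5308 -0.1145  0.0257]
top ledge 0.83 [ 0.4633 -0.1035  0.0449]
top nose 0.87 [ 0.6123 -0.1379  0.0441]
scene fixture 0.93 [ 0.6021 -0.1311 -0.0041]
scene fixture 0.34 [ 0.6083 -0.2537 -0.0024]
scene gate 0.92 [ 0.6324 -0.1364  0.0382]
scene stop 0.96 [ 0.6927 -0.1465  0.033 ]
scene carrier 0.94 [ 0.5291 -0.1191  0.0238]
scene nose 0.96 [ 0.6115 -0.1342  0.0448]
0.7
```

View pics/top0.png

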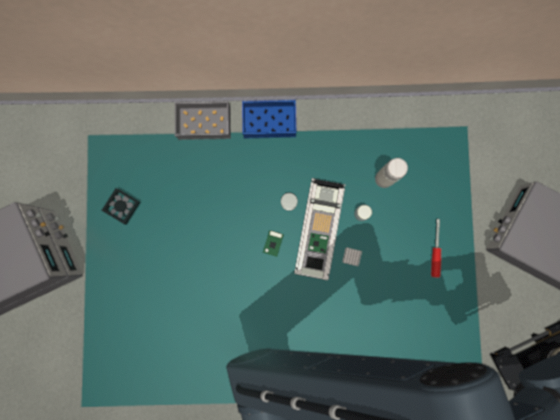

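View pics/scene0.png

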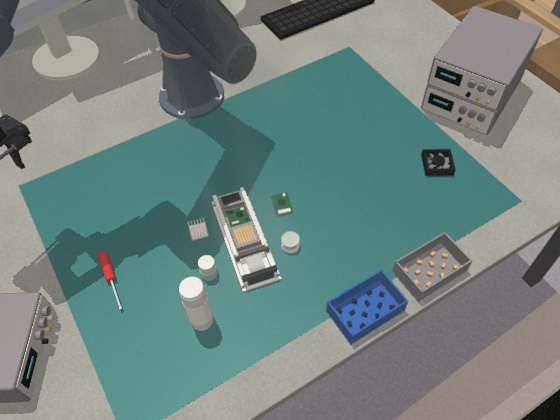

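Run:
```python
from h import *
o=robot.get_obs(); M=R.from_quat(o['tool_rot']).as_matrix(); print(M.round(3))
im=robot.camera('top'); 
for n in ['fixture','carrier']:
    d=robot.masks_of(n,'top')[0]; m=d['pixels'].astype(np.uint8)
    c=robot.calibration('top'); K=np.array([[c['fx'],0,c['cx']],[0,c['fy'],c['cy']],[0,0,1]])
    v,u=np.nonzero(m); p=cv2.undistortPoints(np.c_[u,v].astype(float).reshape(-1,1,2),K,np.array(c['dist_coeffs'])).reshape(-1,2)
    Rm=R.from_rotvec(np.ravel(c['rvec'])).as_matrix(); C=-Rm.T@np.ravel(c['tvec'])
    r=np.c_[p,np.ones(len(p))]@Rm; z=.031 if n=='fixture' else .044
    g=C+r*((z-C[2])/r[:,2])[:,None]
    (cx,cy),s,a=cv2.minAreaRect(g[:,:2].astype(np.float32)); print(n,cx,cy,s,a)
for n in ['heatsink','jar','spool','spareboard','spraycan','screwdriver']:
    print(n,[w('top',d['point']).round(3) for d in robot.tip_of(n,'top')[:1]])
yaw=np.radians(-11.5); d=np.array([np.cos(yaw),np.sin(yaw),0])
for s in (1,-1):
    x=s*np.array([-d[1],d[0],0]); z=np.array([0,0,-1]); T=np.c_[x,np.cross(z,x),z]
    rv=R.from_matrix(M.T@T).as_rotvec(degrees=True); print(s,rv)
t=np.array([0.45,-0.10,0.25]); print(M.T@(t-o['position']))
```

```text
[[ 0.42  -0.907 -0.   ]
 [-0.907 -0.42  -0.   ]
 [ 0.     0.    -1.   ]]
fixture 0.5660149455070496 -0.12252461910247803 (0.10077666491270065, 0.284668892621994) 78.05513763427734
carrier 0.5299970507621765 -0.1151290312409401 (0.0667458325624466, 0.1699656844139099) 78.2699966430664
heatsink [array([ 0.48 , -0.216, -0.001])]
jar [array([ 0.607, -0.251, -0.001])]
spool [array([ 0.645, -0.034, -0.003])]
spareboard [array([0.53 , 0.016, 0.   ])]
spraycan []
screwdriver [array([ 0.505, -0.46 , -0.   ])]
1 [ 1.90368872e-03  7.83028487e-04 -1.43644453e+02]
-1 [ 6.03556291e-04 -1.46735824e-03  3.63555470e+01]
[-0.34508175 -0.36625165 -0.02743737]
```

```bash
python3 -m creep '{"dp":[[-3.4,-3.6,0],[-3.4,-3.6,0],[-3.4,-3.6,0],[-3.4,-3.6,0],[-3.4,-3.6,0],[-3.4,-3.6,0],[-3.4,-3.6,0],[-3.4,-3.6,0],[-3.4,-3.6,0],[-3.4,-3.6,0],[0,0,0],[0,0,0],[0,0,0],[0,0,0],[0,0,0],[0,0,0]],"turn":[[0,0,0],[0,0,0],[0,0,0],[0,0,0],[0,0,0],[0,0,0],[0,0,0],[0,0,0],[0,0,0],[0,0,0],[0,0,7.33],[0,0,7.33],[0,0,7.33],[0,0,7.33],[0,0,7.33],[0,0,0]]}' 1 30
cat > loc.py <<'E'
from h import *
import sys
o=robot.get_obs(); M=R.from_quat(o['tool_rot']).as_matrix(); print(o['time'],o['position'],o['grip_width'],o['ft_force'].round(2) if hasattr(o['ft_force'],'round') else o['ft_force']); print(M.round(3))
for cam in sys.argv[2:]:
    save(robot.camera(cam),sys.argv[1]+cam+'.png')
    for n in ['fixture','gate','stop','carrier','ledge','nose']:
        for d in robot.tip_of(n,cam)[:1]: print(cam,n,round(d['confidence'],2),w(cam,d['point']).round(4))
E
python3 loc.py a wrist scene
```

```text
time: 2.75
position: [0.4466, -0.1073, 0.2227]
tool_rot: [-0.631, 0.776, -0.0, 0.0]
ft_force: [0.2, 0.6, -0.9]
grip_width: 0.0004
2.75 [ 0.4466053  -0.10726889  0.22272108] 0.0003774181670602773 [ 0.24  0.58 -0.92]
[[-0.204 -0.979  0.   ]
 [-0.979  0.204 -0.   ]
 [ 0.    -0.    -1.   ]]
wrist gate 0.87 [ 0.627  -0.135   0.0422]
wrist stop 0.69 [ 0.4713 -0.1002  0.045 ]
wrist carrier 0.84 [ 0.5305 -0.1157  0.0238]
wrist ledge 0.82 [ 0.4663 -0.1007  0.047 ]
wrist nose 0.94 [ 0.6141 -0.1352  0.0461]
scene fixture 0.76 [ 6.022e-01 -1.321e-01 -2.000e-04]
scene gate 0.95 [ 0.6314 -0.1372  0.038 ]
scene stop 0.87 [ 0.6907 -0.146   0.033 ]
scene carrier 0.9 [ 0.5311 -0.1195  0.0236]
scene ledge 0.64 [ 0.465  -0.1042  0.043 ]
```

View pics/awrist.png

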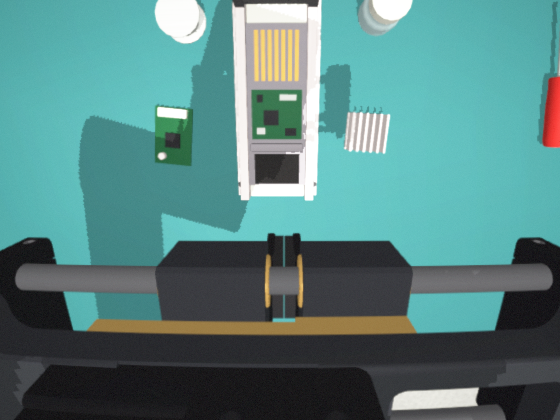

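Run:
```python
from h import *
c=robot.calibration('wrist'); K=np.array([[c['fx'],0,c['cx']],[0,c['fy'],c['cy']],[0,0,1]])
im=cv2.imread('pics/awrist.png')
# overlay hypothesised fixture
f0=np.array([0.6016,-0.1306,0]); f0=np.array([0.6022,-0.1309,0])
def draw(pts,yaw,col):
    p=f0+R.from_euler('z',yaw,degrees=True).apply(np.array(pts)/1000.)
    q=cv2.projectPoints(p,np.ravel(c['rvec']),np.ravel(c['tvec']),K,np.array(c['dist_coeffs']))[0].reshape(-1,2)
    cv2.polylines(im,[np.round(q).astype(int)],False,col,1)
y=-11.8
for s in (-33.5,33.5,43.5,-43.5): draw([[-180,s,31],[105,s,31]],y,(0,0,255))
draw([[30,-43,53],[30,43,53]],y,(255,0,255)); draw([[-180,-43.5,31],[-180,43.5,31]],y,(0,0,255))
cx=-72.5
draw([[cx-85,-32,44],[cx-85,32,44],[cx+85,32,44],[cx+85,-32,44],[cx-85,-32,44]],y,(0,255,0))
draw([[cx-45,-28,58],[cx-37,-28,58],[cx-37,28,58],[cx-45,28,58],[cx-45,-28,58]],y,(255,255,0))
cv2.imwrite('pics/ov.png',cv2.resize(im,(800,600)))
```

```text
(no output)
```

View pics/ov.png

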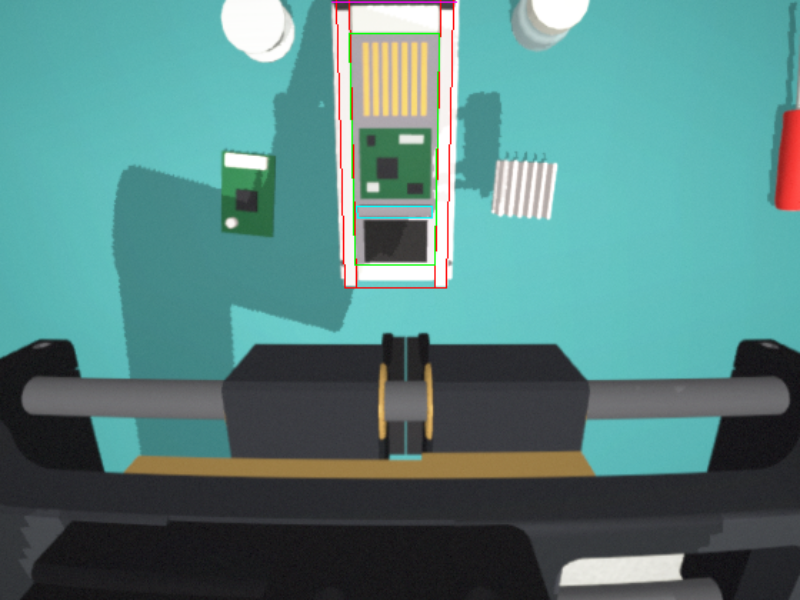

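```bash
python3 -m creep '{"dp":[[-0.4,-1.3,3],[-0.37,-1.29,4],[0,0,4],[0,0,3],[0,0,1.5],[0,0,0.9],[0,0,0]],"turn":[[0,0,0],[0,0,0],[0,0,0],[0,0,0],[0,0,0],[0,0,0],[0,0,0]]}'
python3 loc.py b wrist scene
```

```text
time: 4.15
position: [0.473, -0.1048, 0.0576]
tool_rot: [-0.631, 0.776, 0.001, -0.0]
ft_force: [0.0, 0.1, 0.2]
grip_width: 0.0006
4.15 [ 0.47297429 -0.10484633  0.05763674] 0.000605876016623138 [0.   0.06 0.25]
[[-0.204 -0.979 -0.002]
 [-0.979  0.204  0.001]
 [-0.     0.002 -1.   ]]
wrist carrier 0.75 [ 0.5293 -0.1149  0.0241]
scene fixture 0.95 [ 0.6036 -0.1323  0.0009]
scene gate 0.83 [ 0.6324 -0.1373  0.0369]
scene stop 0.82 [ 0.6944 -0.1444  0.0307]
scene carrier 0.92 [ 0.5288 -0.1188  0.0254]
scene ledge 0.6 [ 0.4673 -0.1026  0.0438]
scene nose 0.55 [ 0.6123 -0.1368  0.0424]
```

View pics/bwrist.png

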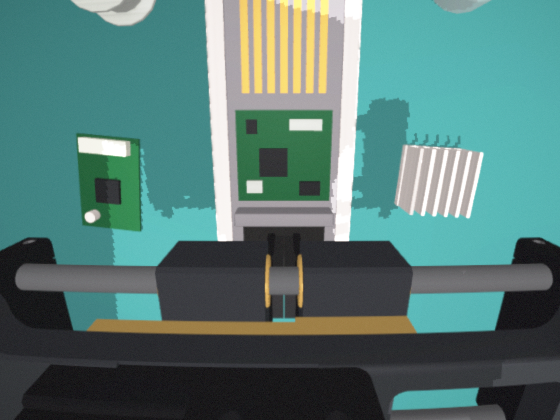

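View pics/bscene.png

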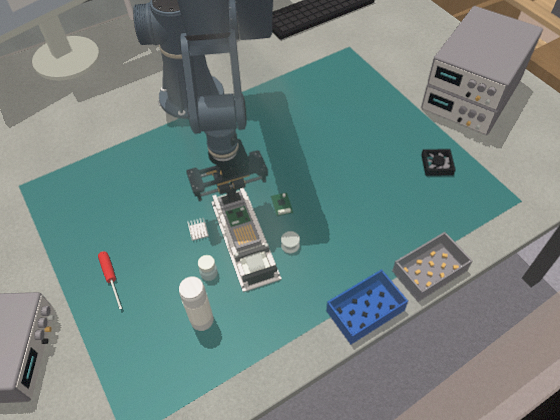

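Fingertips (px 265–305, 300) are over the dark ledge pad, centred between the rails and just behind the ridge (row ~215). Now pressing.

```bash
python3 -m creep '{"dp":[[0,0,0.6],[0,0,0.5],[0,0,0.4],[0,0,0.3],[0,0,0.2],[0,0,0],[0,0,0]],"turn":[[0,0,0],[0,0,0],[0,0,0],[0,0,0],[0,0,0],[0,0,0],[0,0,0]]}'
```

```text
time: 5.55
position: [0.4731, -0.1049, 0.0389]
tool_rot: [-0.631, 0.776, 0.0, -0.0]
ft_force: [-1.2, 1.0, 9.3]
grip_width: 0.0007
```

```bash
python3 -m creep '{"dp":[[0,0,0.2],[0,0,0.15],[0,0,0],[0,0,0]],"turn":[[0,0,0],[0,0,0],[0,0,0],[0,0,0]]}'
```

```text
time: 5.95
position: [0.4731, -0.1049, 0.0358]
tool_rot: [-0.631, 0.776, 0.0, -0.0]
ft_force: [-2.6, 1.1, 12.5]
grip_width: 0.0005
```

```bash
python3 -m creep '{"dp":[[0,-0.3,0],[0,-0.5,0],[0,-0.5,0],[0,-0.5,0],[0,-0.5,0],[0,-0.2,0],[0,0,0]],"turn":[[0,0,0],[0,0,0],[0,0,0],[0,0,0],[0,0,0],[0,0,0],[0,0,0]]}'
python3 loc.py c wrist scene
```

```text
time: 6.65
position: [0.4959, -0.1092, 0.0355]
tool_rot: [-0.631, 0.776, 0.002, -0.001]
ft_force: [-3.5, 2.0, 12.7]
grip_width: 0.0006
6.65 [ 0.49585176 -0.10921768  0.03554805] 0.0005840360925996754 [-3.49  2.02 12.65]
[[-0.204 -0.979 -0.004]
 [-0.979  0.204  0.002]
 [-0.001  0.004 -1.   ]]
wrist stop 0.75 [ 0.5556 -0.1206  0.0132]
wrist carrier 0.67 [ 0.5534 -0.1202  0.015 ]
scene fixture 0.77 [ 0.6021 -0.1336 -0.0019]
scene gate 0.68 [ 0.6336 -0.1373  0.0385]
scene stop 0.74 [ 0.6934 -0.1441  0.0331]
scene carrier 0.86 [ 0.5515 -0.1228  0.0145]
scene ledge 0.94 [ 0.4908 -0.1086  0.0359]
scene nose 0.86 [ 0.6357 -0.138   0.0361]
```

View pics/cwrist.png

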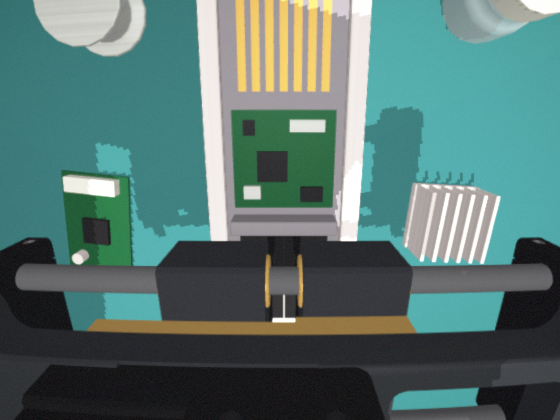

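```bash
python3 -m creep '{"dp":[[0,-0.4,0],[0,-0.5,0],[0,-0.5,0],[0,-0.5,0],[0,-0.5,0],[0,-0.5,0],[0,-0.5,0],[0,-0.5,0],[0,-0.4,0],[0,0,0]],"turn":[[0,0,0],[0,0,0],[0,0,0],[0,0,0],[0,0,0],[0,0,0],[0,0,0],[0,0,0],[0,0,0],[0,0,0]]}'
python3 loc.py d wrist scene
```

```text
time: 8.35
position: [0.5353, -0.117, 0.0346]
tool_rot: [-0.631, 0.776, 0.005, -0.003]
ft_force: [-6.5, 2.4, 8.2]
grip_width: 0.0006
8.35 [ 0.53534225 -0.11697053  0.03460607] 0.000583323618994853 [-6.55  2.43  8.15]
[[-0.204 -0.979 -0.01 ]
 [-0.979  0.204  0.004]
 [-0.002  0.011 -1.   ]]
wrist gate 0.8 [ 0.6348 -0.1336  0.0389]
wrist stop 0.62 [ 0.4866 -0.2147  0.0033]
wrist carrier 0.88 [ 0.59   -0.1293  0.0157]
scene fixture 0.69 [ 6.028e-01 -1.324e-01  6.000e-04]
scene gate 0.83 [ 0.6334 -0.1408  0.0395]
scene stop 0.74 [ 0.6926 -0.1437  0.0347]
scene carrier 0.95 [ 0.5867 -0.1292  0.0126]
scene ledge 0.82 [ 0.5237 -0.1129  0.0327]
scene nose 0.68 [ 0.6702 -0.1456  0.0347]
```

View pics/dwrist.png

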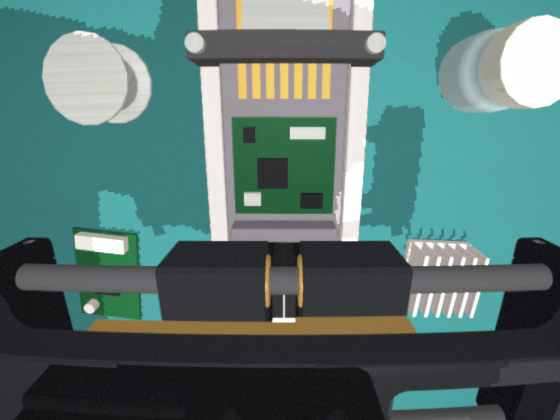

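```bash
python3 -m creep '{"dp":[[0,-0.4,-0.04],[0,-0.5,0],[0,-0.4,0],[0,-0.2,0],[0,-0.2,0],[0,0,0]],"turn":[[0,0,0],[0,0,0],[0,0,0],[0,0,0],[0,0,0],[0,0,0]]}'
python3 loc.py e wrist scene
```

```text
time: 9.65
position: [0.5523, -0.1206, 0.035]
tool_rot: [-0.631, 0.776, 0.004, -0.002]
ft_force: [-5.8, 1.8, 8.9]
grip_width: 0.0009
9.65 [ 0.55234462 -0.12064123  0.03503867] 0.0009197812026724401 [-5.84  1.85  8.9 ]
[[-0.204 -0.979 -0.009]
 [-0.979  0.204  0.004]
 [-0.002  0.01  -1.   ]]
wrist fixture 0.41 [ 0.608  -0.2528  0.003 ]
wrist gate 0.86 [ 0.6335 -0.1366  0.0399]
wrist carrier 0.59 [ 0.6062 -0.1318  0.0133]
scene fixture 0.58 [ 0.6025 -0.1341 -0.002 ]
scene gate 0.71 [ 0.63   -0.1379  0.0376]
scene stop 0.91 [ 0.6905 -0.1505  0.0339]
scene carrier 0.69 [ 0.6046 -0.134   0.0135]
scene ledge 0.78 [ 0.5397 -0.1169  0.0362]
scene nose 0.86 [ 0.6871 -0.1499  0.0352]
```

Not at the stop yet (no force rise); nudge on, watching force.

```bash
python3 -m creep '{"dp":[[0,-0.15,0],[0,-0.15,0],[0,0,0]],"turn":[[0,0,0],[0,0,0],[0,0,0]]}'
```

```text
time: 10.65
position: [0.5539, -0.1209, 0.0349]
tool_rot: [-0.631, 0.776, 0.006, -0.003]
ft_force: [-7.6, 0.7, 8.7]
grip_width: 0.0007
```

```bash
python3 -m creep '{"dp":[[0,-0.15,0],[0,-0.15,0],[0,0,0],[0,0,0]],"turn":[[0,0,0],[0,0,0],[0,0,0],[0,0,0]]}'
```

```text
time: 11.05
position: [0.5539, -0.1209, 0.0345]
tool_rot: [-0.631, 0.776, 0.008, -0.005]
ft_force: [-12.7, 0.4, 11.9]
grip_width: 0.0004
```

```bash
python3 -m creep '{"dp":[[0,0.2,0],[0,0.15,-0.1],[0,0,-0.2],[0,0,-0.2],[0,0,-0.2],[0,0,-0.4],[0,0,0]],"turn":[[0,0,0],[0,0,0],[0,0,0],[0,0,0],[0,0,0],[0,0,0],[0,0,0]]}'
python3 loc.py f wrist scene
```

```text
time: 11.75
position: [0.5541, -0.1209, 0.0448]
tool_rot: [-0.631, 0.776, 0.005, -0.003]
ft_force: [-6.5, 2.1, -0.7]
grip_width: 0.0007
11.75 [ 0.5540502  -0.12087429  0.04475651] 0.0007137916359685641 [-6.51  2.08 -0.7 ]
[[-0.204 -0.979 -0.011]
 [-0.979  0.204  0.004]
 [-0.002  0.012 -1.   ]]
wrist fixture 0.46 [ 6.118e-01 -2.492e-01  2.000e-04]
wrist gate 0.72 [ 0.6332 -0.1363  0.0376]
wrist carrier 0.72 [ 0.6049 -0.1322  0.0196]
scene fixture 0.74 [ 0.6039 -0.1309 -0.004 ]
scene gate 0.75 [ 0.6349 -0.1383  0.0404]
scene stop 0.68 [ 0.6922 -0.1441  0.0303]
scene carrier 0.84 [ 0.6095 -0.1359  0.0201]
scene ledge 0.74 [ 0.5441 -0.1186  0.0377]
scene nose 0.95 [ 0.6912 -0.1522  0.0373]
```

View pics/fwrist.png

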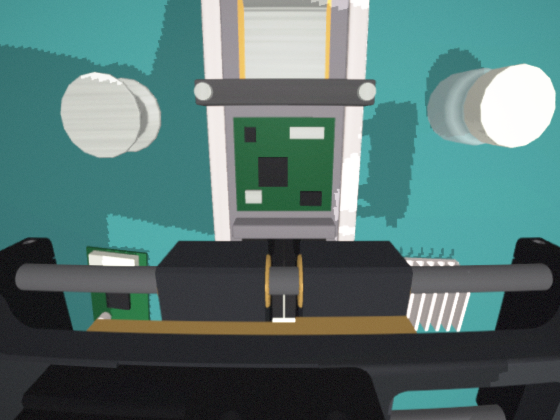

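```bash
python3 -m creep '{"dp":[[0,0.5,0],[0,0.5,0],[0,0.3,-1],[0,0,-2],[0,0,-3],[0,0,-4],[0,0,-4],[0,0,0],[0,0,0]],"turn":[[0,0,0],[0,0,0],[0,0,0],[0,0,0],[0,0,0],[0,0,0],[0,0,0],[0,0,0],[0,0,0]]}'
python3 loc.py g wrist scene
python3 - <<'E'
from h import *
c=robot.calibration('wrist'); K=np.array([[c['fx'],0,c['cx']],[0,c['fy'],c['cy']],[0,0,1]])
im=cv2.imread('pics/gwrist.png'); f0=np.array([0.6022,-0.1309,0])
def draw(pts,yaw,col):
    p=f0+R.from_euler('z',yaw,degrees=True).apply(np.array(pts)/1000.)
    q=cv2.projectPoints(p,np.ravel(c['rvec']),np.ravel(c['tvec']),K,np.array(c['dist_coeffs']))[0].reshape(-1,2)
    cv2.polylines(im,[np.round(q).astype(int)],False,col,1)
y=-11.8
for s in (-33.5,33.5): draw([[-180,s,31],[105,s,31]],y,(0,0,255))
draw([[30,-43,53],[30,43,53]],y,(255,0,255)); draw([[90,-30,39],[90,30,39]],y,(0,0,255))
cx=5
draw([[cx-85,-32,39],[cx-85,32,39],[cx+85,32,39],[cx+85,-32,39],[cx-85,-32,39]],y,(0,255,0))
draw([[cx-45,-28,53],[cx-37,-28,53],[cx-37,28,53],[cx-45,28,53],[cx-45,-28,53]],y,(255,255,0))
cv2.imwrite('pics/ov2.png',cv2.resize(im,(800,600)))
s=cv2.imread('pics/gscene.png')[170:310,180:310]; cv2.imwrite('pics/gs.png',cv2.resize(s,None,fx=4,fy=4))
E
```

```text
time: 13.35
position: [0.5473, -0.1207, 0.1885]
tool_rot: [-0.631, 0.776, -0.002, 0.001]
ft_force: [-0.2, -0.2, 0.2]
grip_width: 0.0008
13.35 [ 0.54734024 -0.12067787  0.18854818] 0.0008155515027072548 [-0.17 -0.23  0.21]
[[-0.204 -0.979  0.004]
 [-0.979  0.204 -0.002]
 [ 0.001 -0.005 -1.   ]]
wrist gate 0.9 [ 0.6301 -0.1341  0.0347]
wrist stop 0.66 [ 0.6909 -0.1418  0.0307]
wrist carrier 0.65 [ 0.6032 -0.1283  0.0128]
wrist ledge 0.59 [ 0.543  -0.1159  0.0358]
wrist nose 0.84 [ 0.6887 -0.1498  0.0331]
scene fixture 0.73 [ 0.6013 -0.135  -0.0017]
scene gate 0.87 [ 0.633  -0.1373  0.0365]
scene stop 0.88 [ 0.6893 -0.1448  0.0335]
scene carrier 0.85 [ 0.6075 -0.1346  0.0182]
scene ledge 0.85 [ 0.5436 -0.1186  0.0388]
scene nose 0.56 [ 0.6898 -0.1519  0.0366]
```

View pics/ov2.png

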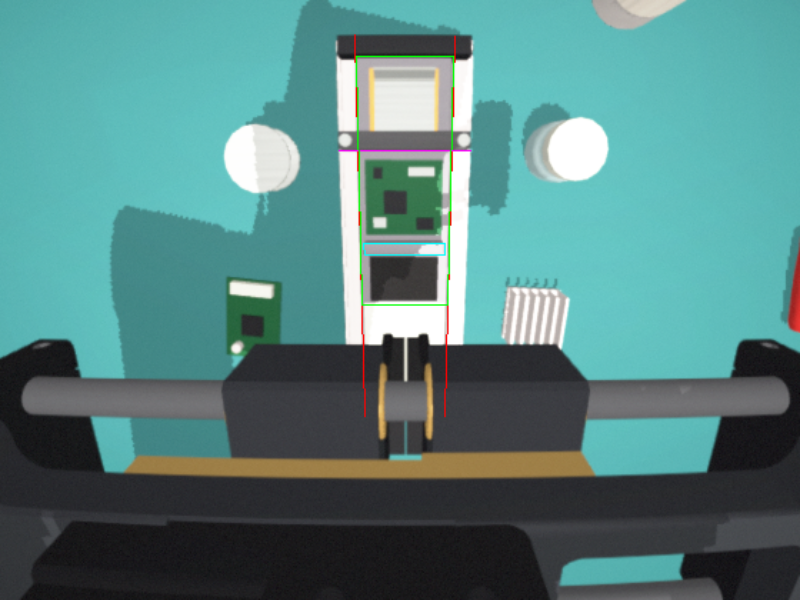

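View pics/gs.png

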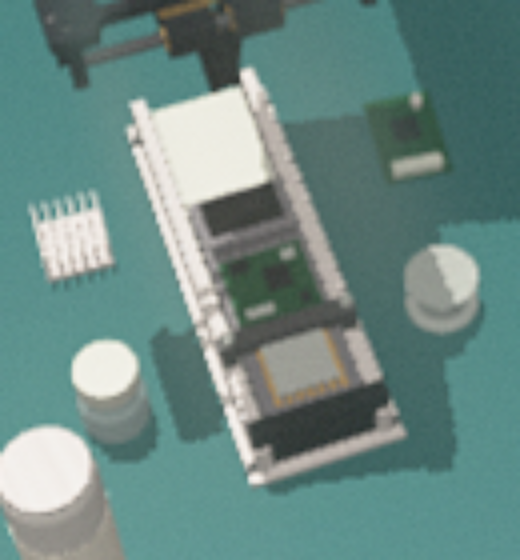

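The overlay drawn for the fully home pose matches the picture: the nose edge lies on the stop line (row 57), the ridge outline is at rows 243–255, and the tail is at row 304. The carrier is under the bar and the gripper is clear.

```bash
python3 -c "
from rig import robot
print(robot.hand_in(), robot.get_obs()['time'])"
```

```text
the job is handed in; nothing more can be done
the job is handed in; nothing more can be done
```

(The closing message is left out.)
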